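# Clamp a gear housing in a ratchet press

## Task

Set the rectangular gear housing gently and upright into the bed of the ratchet press, its long side along the ram, and let go; then take the upright lever handle and pump it in full short strokes, one tooth a stroke, until the ram grips the housing firmly with about 35 N (never more than 75 N). Move the ram only with the lever, do not force the lever hard against its stops, finish with the lever back at rest and released, and leave everything else on the table where it is.

Things in the scene. Friction and masses are not known exactly. Their poses are not given: they have to be found in the camera images.
- press: Ratchet press bolted to the table: grey base plate 130 x 295 mm, 10 mm thick. Origin on the table under the ram's line; the ram runs along the press's +y, the lever reaches out to its -x. In its frame: anvil head from y = 145 to 175 mm, 60 mm high; the anvil, a round steel button facing the ram, is screwed out by an unmeasured amount, its face is anywhere from y = 133 to 139 mm.
- bed: Bed of the press, fixed on it: a steel floor, top 14 mm above the table, between two steel guide rails 48 mm apart (inside), tops 20 mm above the table, along the press's y. Its origin and axes are those of the press.
- bed_floor (a point): Point on the bed's floor (press x 0, y 94 mm, z 14 mm) near the middle of the free length between ram pad and anvil, which is 76 to 90 mm long at the start and has its middle at press y = 91 to 98 mm.
- ram: Toothed steel bar that slides along the press's y, 0 to 58 mm forward (+y), starts at 4 to 12; one tooth is 8 mm. Origin: the press's origin when fully back. A spring pawl on the press, at the bridge over the bar, drops in at each tooth and bars the way back. About 6 N slides it when nothing is gripped.
- ram_nose (a point): Front end of the ram's bar, 28 mm up. Ahead of it sits a rubber pad, 26 mm across, on a spring of 3 N per mm (3 N preload, 17 mm of give); the pad's face, when free, is 17 mm ahead (+y) of this point.
- lever (a joint): Lever angle, rad, about an upright axle: 0 at the rest stop, 0.27 at the far stop; grows as the handle moves to the press's +y. May start up to 0.12. No return spring. Its pawl pushes the ram on the way forward and takes the next tooth only when brought back below 0.03; the ram is held a tooth farther only once the lever has passed 0.24. So a stroke is nearly stop to stop; the first may give less than a tooth.
- handle (a point): Point on the axis of the handle grip, 105 mm above the table, moves with the lever. The grip is an upright black round bar, 18 mm in diameter, 55 to 123 mm above the table, on the end of the flat steel lever (top at 54 mm). It takes 1 to 3 N to swing back, 2 to 6 N forward unloaded (most just before the pawl drops); the ram's grip force adds a quarter of itself.
- pivot (a point): Point on the lever's upright axle at the height of point handle, 160 mm from it (press x 40 mm, y -30 mm). At lever angle a the handle lies at (-160 cos(a - 0.135), 160 sin(a - 0.135)) mm from it in the press's x, y.
- stops: Two upright steel pins on the press, 10 mm in diameter, 64 mm high, 100 mm from the axle, that stop the flat lever at rest and at the far end. More than 60 N of the lever on a pin (about 37 N at the handle) is rough handling. Its origin and axes are those of the press.
- housing: Rectangular gear housing, black with bare aluminium end plates: 40 (x) x 60 (y) x 50 mm high, about 0.35 kg. Origin at the centre of its underside. Stands loose on the table, left or right of the press. Either end may point to the anvil.
- can_motor: Bystander: round aluminium motor, 48 mm in diameter, 62 mm high with its shaft, standing. Origin at the centre of its underside.
- driver: Bystander: black screwdriver, 180 mm, lying along its x. Origin at its middle, on the underside.
- spanner: Bystander: steel spanner, 160 mm, lying along its x. Origin at its middle, on the underside.
- spacer: Bystander: aluminium ring, 48 mm in diameter, 18 mm high. Origin at the centre of its underside.
- weight: Bystander: brass knob weight, 42 mm in diameter, 55 mm high. Origin at the centre of its underside.
- parts_bin: Bystander: small open blue bin 100 x 130 x 60 mm. Origin at the centre of its underside.
- grease_jar: Bystander: white jar with black cap, 60 mm in diameter, 60 mm high. Origin at the centre of its underside.
There are look-alikes about, which are no part of the job. Leave any red or turquoise look-alike of the housing alone.

How it is judged:
By the outcome, as a careful person would: the job done as asked, in the order asked, and still so for the second after the job is handed in, with the robot touching nothing.
It also fails if it takes over 69 s, if anything falls off the work surface, if the arm or the gripper's body presses on something with over 40 N, if the wrist force passes 120 N, or if a joint passes its speed limit or range.

## Robot

A 6-joint arm with a two-finger parallel gripper is mounted at the origin on the work surface. World frame = base frame: x ahead of the robot, y to its left, z up, the work surface at z = 0. Lengths are in m, angles in degrees, forces in N, time in s.
With the tool pointing down it reaches from about 0.25 to 0.775 m from the base axis. Payload 8.9 kg.
Tool frame: the origin (TCP) lies between the finger pads; the fingertips stand 17 mm ahead of it and the grasp point (between the pads) lies 2 mm behind it; z points along the fingers, y is the direction in which the jaws open and shut (so a half turn about z gives the same grasp; the last joint's range is limited). The gripper opens to 85 mm and grips with 20 to 120 N. Pads are 22 mm wide; open, the fingers measure 114 mm over their backs; the gripper's body (76 mm by 85 mm) begins 54 mm behind the grasp point. The pads swing forward as they close: fully open they stand 13 mm farther back than shut.
Start: joints at [56.305, 16.656, -8.789, 64.555, 0, 82.019], TCP at [0.228, 0.473, 0.248] pointing down, gripper open.
Joint ranges: [-144.48, 144.48], [-52.06, 99.96], [-74.48, 78.29], [-112.23, 115.85], [-86.99, 84.42], [-180, 180]. Speed limits (degrees/s): [127.2, 127.2, 159.86, 180, 180, 180].

## Interface

Orientations are given as [roll, pitch, yaw] about the fixed x, y, z axes, in that order (R = Rz(yaw) Ry(pitch) Rx(roll)).
In Python, from cell import * gives the robot as it stands.
- The arm moves only by the tool play_rows, never from a script. Its argument "commands" is a list of rows, each a list of 7 numbers: the turn, a rotation vector about the tool's x, y, z in rad, then the shift along the tool's x, y, z in mm, then the finger opening in mm, from 0 to 85.4. A call has 1 to 5 rows; each row shifts and turns the pose as measured when the row begins, along the tool's axes as they then stand; what a row does not reach is not made up. A row lasts 1/8 s, in which the tool goes at most 62.5 mm and 10.7 degrees, less where a joint would pass 70% of its speed; a pose out of reach is approached as far as the arm can. A call with a gripper value outside its range is refused whole. The fingers move at their own pace and stop on an object; the grip force is fixed at half the most. Time passes only in rows, so rows that do not move let the fingers close. It gives the time, the measured TCP pose, the force and the opening at its end, in the units of the state.
- get_obs(): the state, without advancing time (a new reading comes with each control period).
- camera(name): name is "scene" or "top" or "wrist"; returns the picture (400x640x3 uint8, red, green, blue); there is no depth.
- camera_model(name): a dict with "mtx" (3x3 intrinsics, pixels), "rvec" (rotation vector, rad) and "tvec" (3), from world to camera coordinates, as OpenCV has them; the wrist camera has in their place "hand_eye" (4x4, takes a point from camera to tool coordinates, whose origin is the TCP and whose axes are the flange's). Camera axes: x right, y down, z forward; pixel columns grow to the right and rows downward; lengths in m; the calibration is good to about 2 mm. A picture is of the moment at which its call begins: read the wrist's pose just before it. camera_model takes no time and is no camera call.
- sign_off(): hands the job in, once; it reports no verdict.
The state is a dict: "time": time; "qpos": joint angles; "joint_vel": joint speeds; "tau": joint torques, N m; "tcp_pos": TCP position; "tcp_rot": TCP orientation; "contact_force": force on the tool from outside, world axes, zero at the start; "torque": the same for the moment, N m; "opening": finger opening in m.
Only numpy, scipy, OpenCV 4.12 (cv2) and the standard library are available. Lean on these libraries where they do the work, as an engineer would, in place of code of your own. Each camera call takes 0.05 s, during which the arm holds its last target. There are 200 camera calls.

## Working session

There is one attempt and no reset: what is moved stays moved. The work goes in short steps, Python scripts to look and compute and a tool call to move; the robot and the scene stay as the last step left them, time stands still between calls to the robot, and variables do not carry over. Pictures are saved under pics/ and viewed, about 8 in all and at most 12, crops included, and the job is handed in when it is done.

Besides the shell and the picture viewer there is one more tool, called after "Emit:" as name([rows], argument=value, ...), one row to a line, values as JSON. play_rows: Moves the arm, as the interface text tells. Its arguments: {"type":"object","properties":{"commands":{"type":"array"}},"required":["commands"]}

```bash
ls; mkdir -p pics
python3 - <<'E'
from cell import *
import cv2
o=get_obs();print(o)
for n in("scene","top"):
    cv2.imwrite(f"pics/{n}0.png",camera(n)[:,:,::-1]);print(n,camera_model(n))
print(camera_model("wrist"))
E
```

```text
pics
{'time': 0.0, 'qpos': array([ 5.63041197e+01,  1.66887842e+01, -8.82879175e+00,  6.45552652e+01,
       -7.68865616e-05,  8.20196136e+01]), 'joint_vel': array([ 0.07652699,  0.04856871, -0.11367932, -0.00944906,  0.02995368,
       -0.07414163]), 'tau': array([ 3.88620583e-05, -5.37140858e+01,  3.31375158e+01,  1.58270344e-02,
       -2.27108799e-04, -4.29347891e-09]), 'tcp_pos': array([0.22756479, 0.47267377, 0.24774843]), 'tcp_rot': array([-1.79927854e+02, -1.00366952e-02,  1.54284500e+02]), 'contact_force': array([ 0.08356383,  0.07550856, -0.22184103]), 'torque': array([ 0.0320927 , -0.03649563, -0.03436785]), 'opening': 0.08506424734999216}
scene {'mtx': array([[393.28979222,   0.        , 315.15137205],
       [  0.        , 393.28979222, 190.9502866 ],
       [  0.        ,   0.        ,   1.        ]]), 'rvec': array([ 2.09157053,  0.95171135, -0.45563637]), 'tvec': array([-0.36530027, -0.24335235,  1.48087556])}
top {'mtx': array([[468.8498211 ,   0.        , 326.85018069],
       [  0.        , 468.8498211 , 203.57789761],
       [  0.        ,   0.        ,   1.        ]]), 'rvec': array([ 2.08595427, -2.13060035,  0.2265329 ]), 'tvec': array([-0.03042612,  0.61012531,  1.10224366])}
{'mtx': array([[333.78135572,   0.        , 324.79488786],
       [  0.        , 333.78135572, 190.14583995],
       [  0.        ,   0.        ,   1.        ]]), 'hand_eye': array([[ 9.68855432e-04, -9.57902420e-01, -2.87092347e-01,
         7.43747483e-02],
       [ 9.99999530e-01,  9.38106165e-04,  2.44662780e-04,
        -2.60184811e-05],
       [ 3.49600316e-05, -2.87092449e-01,  9.57902878e-01,
        -1.25154153e-01],
       [ 0.00000000e+00,  0.00000000e+00,  0.00000000e+00,
         1.00000000e+00]])}
```

View pics/top0.png

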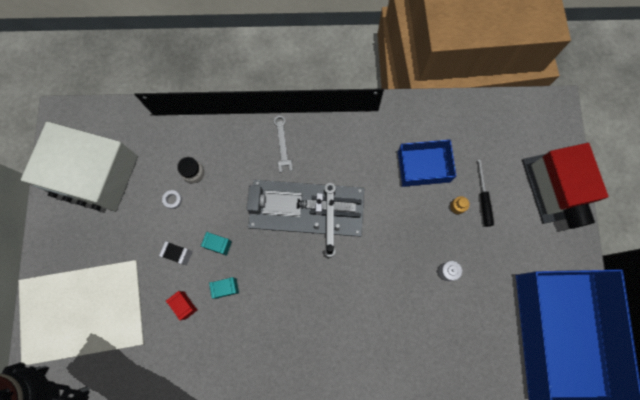

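View pics/scene0.png

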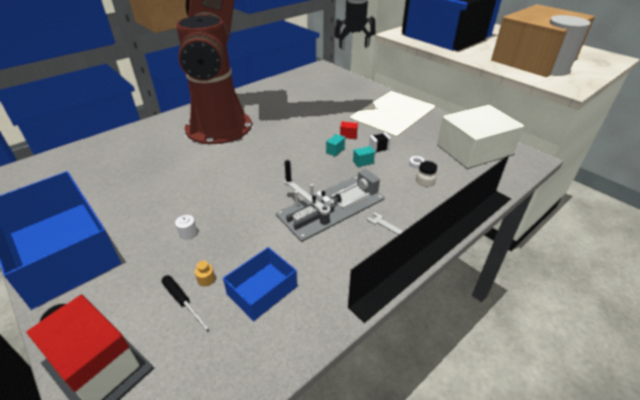

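The top view shows the housing (black with light ends) at about (174,252). Its look-alikes are turquoise (215,243) and (223,288), and red (181,305). The press is at about (306,208), with the anvil on the left and the handle at (330,253). I choose (174,252) and check it in a close crop.

```bash
cat > h.py <<'E'
from cell import *
import cv2, numpy as np
from scipy.spatial.transform import Rotation as R
def ray(n,px,o=None):
    m=camera_model(n); u=cv2.undistortPoints(np.float64(px).reshape(-1,1,2),m["mtx"],None).reshape(-1,2)
    d=np.c_[u,np.ones(len(u))]
    if n=="wrist":
        o=o or get_obs(); T=np.eye(4);T[:3,:3]=R.from_euler("xyz",o["tcp_rot"],degrees=True).as_matrix();T[:3,3]=o["tcp_pos"]
        T=T@m["hand_eye"]; return T[:3,3],d@T[:3,:3].T
    M=cv2.Rodrigues(m["rvec"])[0]; return -M.T@m["tvec"],d@M
def at(n,px,z,o=None):
    c,d=ray(n,px,o); z=np.broadcast_to(z,len(d)); return c+d*((z-c[2])/d[:,2])[:,None]
def proj(n,P,o=None):
    m=camera_model(n); P=np.float64(P).reshape(-1,3)
    if n=="wrist":
        T=np.eye(4);T[:3,:3]=R.from_euler("xyz",o["tcp_rot"],degrees=True).as_matrix();T[:3,3]=o["tcp_pos"]
        T=np.linalg.inv(T@m["hand_eye"]); rv=cv2.Rodrigues(T[:3,:3])[0];tv=T[:3,3]
    else: rv,tv=m["rvec"],m["tvec"]
    return cv2.projectPoints(P,rv,tv,m["mtx"],None)[0].reshape(-1,2)
E
python3 - <<'E'
from h import *
im=cv2.imread("pics/top0.png")
cv2.imwrite("pics/c1.png",cv2.resize(im[165:325,150:380],None,fx=3.4,fy=3.4,interpolation=cv2.INTER_CUBIC))
print(at("top",[[174,252]],.05),at("top",[[330,250]],.12))
print(at("top",[[251,180],[365,187],[362,236],[248,231]],.01))
E
```

```text
[[0.49839274 0.33679712 0.05      ]] [[ 0.48706709 -0.04821818  0.12      ]]
[[ 0.68944005  0.15553773  0.01      ]
 [ 0.66390282 -0.14477212  0.01      ]
 [ 0.53413458 -0.13208948  0.01      ]
 [ 0.55338675  0.16144824  0.01      ]]
```

View pics/c1.png

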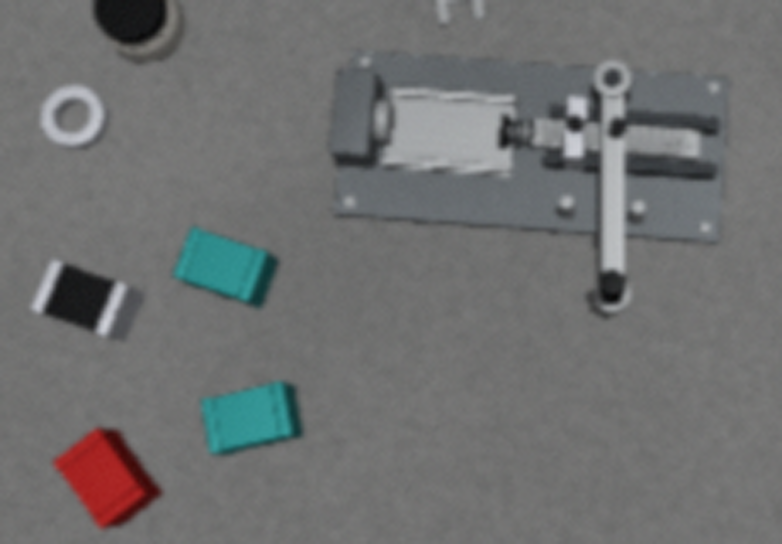

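The crop confirms the black housing with bare end plates, its centre near (85,297) in the crop. Next is a look at the press from above with the wrist camera, then the housing.

```bash
cat >> h.py <<'E'
def plan(pos,yaw,n=None,rot=None,grip=85):
    "rows to bring the TCP to pos (m), tool down with yaw deg: interpolated, each in the tool axes of the row's start"
    o=get_obs(); p=o["tcp_pos"]; r=R.from_euler("xyz",o["tcp_rot"],degrees=True)
    g=rot or R.from_euler("xyz",[180,0,yaw],degrees=True)
    v=(r.inv()*g).as_rotvec(); d=np.array(pos)-p
    n=n or int(max(np.ceil(np.degrees(np.linalg.norm(v))/9.5),np.ceil(np.linalg.norm(d)*1000/50),1))
    for i in range(n):
        ri=r*R.from_rotvec(v*i/n)
        print(np.r_[(v/n).round(4),(ri.inv().apply(d/n)*1000).round(1),grip].tolist())
E
python3 - <<'E'
from h import *
plan([.6,.0,.30],85)
E
```

```text
[-0.0001, 0.0, 0.093, -41.6, -20.3, -4.0, 85.0]
[-0.0001, 0.0, 0.093, -43.3, -16.4, -4.0, 85.0]
[-0.0001, 0.0, 0.093, -44.6, -12.3, -4.0, 85.0]
[-0.0001, 0.0, 0.093, -45.6, -8.1, -4.0, 85.0]
[-0.0001, 0.0, 0.093, -46.1, -3.8, -4.0, 85.0]
[-0.0001, 0.0, 0.093, -46.3, 0.5, -4.0, 85.0]
[-0.0001, 0.0, 0.093, -46.0, 4.8, -4.0, 85.0]
[-0.0001, 0.0, 0.093, -45.4, 9.0, -4.0, 85.0]
[-0.0001, 0.0, 0.093, -44.4, 13.2, -4.0, 85.0]
[-0.0001, 0.0, 0.093, -42.9, 17.3, -4.0, 85.0]
[-0.0001, 0.0, 0.093, -41.2, 21.2, -4.0, 85.0]
[-0.0001, 0.0, 0.093, -39.0, 24.9, -4.0, 85.0]
[-0.0001, 0.0, 0.093, -36.5, 28.4, -4.0, 85.0]
```

Emit:
play_rows([
  [0,0,0.093,-42,-20,-4,85],
  [0,0,0.093,-43,-16,-4,85],
  [0,0,0.093,-45,-12,-4,85],
  [0,0,0.093,-46,-8,-4,85],
  [0,0,0.093,-46,-4,-4,85],
])

```text
time: 0.72
tcp_pos: [0.3727, 0.2871, 0.2665]
tcp_rot: [-179.8, 0.0, 127.2]
contact_force: [0.7, 0.6, 0.3]
opening: 0.0852
```

Emit:
play_rows([
  [0,0,0.093,-46,0,-4,85],
  [0,0,0.093,-46,5,-4,85],
  [0,0,0.093,-45,9,-4,85],
  [0,0,0.093,-44,13,-4,85],
  [0,0,0.093,-43,17,-4,85],
])

```text
time: 1.35
tcp_pos: [0.5153, 0.0969, 0.2862]
tcp_rot: [-179.7, 0.1, 99.6]
contact_force: [0.9, -0.3, 0.6]
opening: 0.085
```

Emit:
play_rows([
  [0,0,0.093,-41,21,-4,85],
  [0,0,0.093,-39,25,-4,85],
  [0,0,0.093,-36,28,-4,85],
  [0,0,0,0,0,0,85],
  [0,0,0,0,0,0,85],
])

```text
time: 1.98
tcp_pos: [0.6003, -0.0203, 0.2959]
tcp_rot: [-179.5, 0.2, 82.9]
contact_force: [-0.9, -0.1, 0.5]
opening: 0.0853
```

Run:
```python
from h import *
o=get_obs();print(o["time"],o["tcp_pos"],o["tcp_rot"],o["joint_vel"].round(1))
np.save("o1.npy",o,allow_pickle=True)
im=camera("wrist")[:,:,::-1];cv2.imwrite("pics/w1.png",im)
cv2.imwrite("pics/w1b.png",cv2.resize(im,(800,500),interpolation=cv2.INTER_CUBIC))
```

```text
1.975 [ 0.60034411 -0.02032046  0.29592167] [-1.79541182e+02  1.78446836e-01  8.28528359e+01] [-0.7  0.8  0.6 -0.3 -0.3  0.2]
```

View pics/w1b.png

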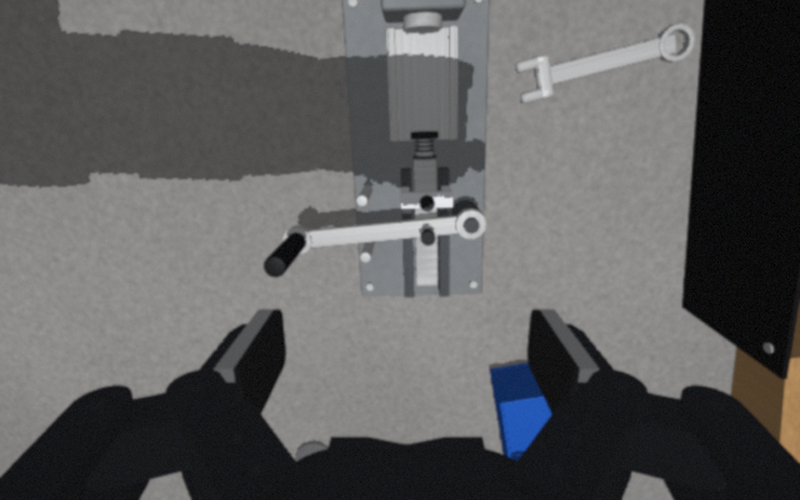

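The wrist view (800 px scale) shows the plate's near corners at (362,296) and (482,292), the axle at (470,223), the handle top at (275,266) and the pad at (424,134). It also shows the anvil head front with its button at (422,20), and the bed rails at x≈389 and 459. Now I fit the press frame.

Run:
```python
from h import *
from scipy.optimize import least_squares as LS
o=np.load("o1.npy",allow_pickle=True).item()
W=np.array([[362,296],[482,292],[470,223]])/1.25; WP=np.array([[-65,-120,10],[65,-120,10],[40,-30,58]])/1e3
c=np.array([[345,50],[728,76],[718,242],[335,215],[612,78]]) 
T=c/3.4+[150,165]; TP=np.array([[65,175,10],[65,-120,10],[-65,-120,10],[-65,175,10],[40,-30,58]])/1e3
def tw(p,P): return R.from_euler("z",p[2]).apply(P)+[p[0],p[1],0]
def edge(p): # lines: plate sides and rails by x only
    Q=tw(p,np.array([[-65,120,10],[65,120,10]])/1e3)
    return 0
f=lambda p,wt=1:np.r_[(proj("wrist",tw(p,WP),o)-W).ravel(),(proj("top",tw(p,TP))-T).ravel()*wt]
s=LS(f,[.61,0,-.08],x_scale=[.01,.01,.01],loss="soft_l1");print(s.x,np.degrees(s.x[2]),f(s.x).reshape(-1,2).round(1).tolist())
sw=LS(lambda p:f(p)[:6],s.x,x_scale=[.01,.01,.01]);print("wrist only",sw.x)
p=s.x
inv=lambda P:R.from_euler("z",-p[2]).apply(P-[p[0],p[1],0])*1e3
q=np.array([[275,266],[424,132],[422,20],[389,60],[459,60],[391,138],[457,138],[434,206]])/1.25
print(inv(at("wrist",q,[.123,.041,.042,.020,.02,.02,.02,.06],o)).round(1).tolist())
cw=c*0
h=inv(at("top",np.array([[75,297]])/3.4+[150,165],.05)); print(h)
im=cv2.imread("pics/w1b.png")
k=np.array([[x,y,z] for x,y,z in [(-65,-120,10),(65,-120,10),(65,175,10),(-65,175,10),(-24,40,20),(24,40,20),(24,130,20),(-24,130,20),(-30,145,60),(30,145,60),(40,-30,58)]])/1e3
for u in proj("wrist",tw(p,k),o)*1.25: cv2.circle(im,tuple(int(a) for a in u),3,(0,0,255),1)
cv2.imwrite("pics/w1c.png",cv2.resize(im[0:310,240:520],None,fx=1.9,fy=1.9)); np.save("press.npy",p)
plan([.485,.337,.2],71)
```

```text
[ 0.61079712 -0.01590715 -0.08827047] -5.057525171419823 [[0.1, 0.0], [1.0, 0.4], [-3.1, 0.5], [0.6, -0.3], [-0.5, -0.7], [-0.1, -0.7], [-1.5, -0.3], [-1.1, 1.3]]
wrist only [ 0.61342686 -0.0154264  -0.10642727]
[[-114.0, -41.0, 123.0], [4.5, 50.4, 41.0], [4.9, 139.5, 42.0], [-24.5, 112.6, 20.0], [37.7, 110.3, 20.0], [-25.8, 45.0, 20.0], [35.9, 42.9, 20.0], [11.3, -12.4, 60.0]]
[[-144.24817214  346.09162192   50.        ]]
[-0.0009, 0.0005, 0.0259, 42.6, -19.8, 12.0, 85.0]
[-0.0009, 0.0005, 0.0259, 42.0, -20.9, 12.0, 85.0]
[-0.0009, 0.0005, 0.0259, 41.5, -22.0, 12.0, 85.0]
[-0.0009, 0.0005, 0.0259, 40.9, -23.0, 12.0, 85.0]
[-0.0009, 0.0005, 0.0259, 40.3, -24.1, 12.0, 85.0]
[-0.0009, 0.0005, 0.0259, 39.6, -25.1, 12.0, 85.0]
[-0.0009, 0.0005, 0.0259, 38.9, -26.2, 12.0, 85.0]
[-0.0009, 0.0005, 0.0259, 38.3, -27.2, 12.0, 85.0]
```

View pics/w1c.png

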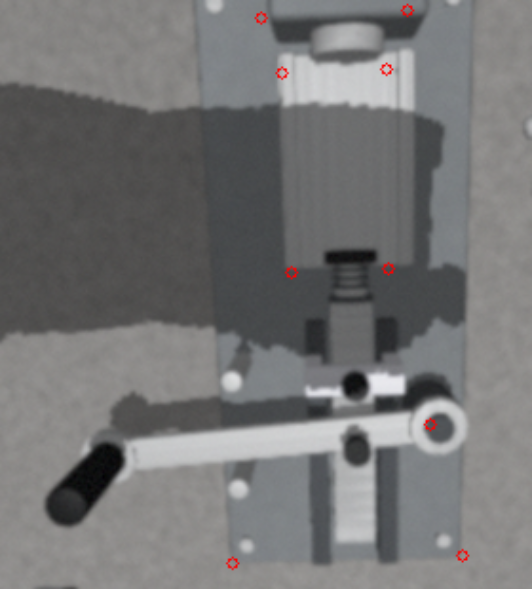

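```bash
cat > fit.py <<'E'
from h import *
from scipy.optimize import least_squares as LS
o=np.load("o1.npy",allow_pickle=True).item()
w=lambda u,z:at("wrist",np.array([u])/1.25,z,o)[0]
t=lambda u,z:at("top",np.array([np.array(u)/3.4+[150,165]]),z)[0]
def res(p,full=False):
    L=lambda P:(R.from_euler("z",-p[2]).apply(P-[p[0],p[1],0])*1e3)[:2]
    dx,dy,rw,a=p[3:7]; r={}
    for k,(u,s) in {"rl1":((389,60),-1),"rl2":((391,138),-1),"rr1":((459,60),1),"rr2":((457,138),1)}.items(): r[k]=[L(w(u,.02))[0]-s*rw]
    r["pad"]=[L(w((425,134),.041))[0]]; r["btn"]=[L(w((422,13),.041))[0]]; 
    r["head"]=[L(w((423,6),.06))[1]-145]
    r["axle"]=L(w((470,223),.058))-[40,-30]
    h=np.array([40-160*np.cos(a-.135),-30+160*np.sin(a-.135)])
    r["hand"]=L(w((275,266),.123))-h
    C=[(65,175),(65,-120),(-65,-120),(-65,175)]
    for k,u,c in zip("ABCD",[(345,50),(728,76),(718,242),(335,215)],C): r["t"+k]=(L(t(u,.01))-c-[dx,dy])/2
    r["wC"]=L(w((362,296),.01))-C[2]-[dx,dy]; r["wB"]=L(w((482,292),.01))-C[1]-[dx,dy]
    r["taxle"]=(L(t((612,78),.058))-[40,-30])/2; r["thand"]=(L(t((612,281),.123))-h)/2
    if full: return {k:np.round(v,1).tolist() for k,v in r.items()}
    return np.concatenate([np.atleast_1d(v) for v in r.values()])
s=LS(res,[.61,-.016,-.09,0,0,30,.1],x_scale=[.01,.01,.02,5,5,5,.1],loss="soft_l1",f_scale=2)
if __name__=="__main__":
    print(s.x.round(4),np.degrees(s.x[2])); print(res(s.x,True))
    np.save("press.npy",s.x[:3])
    L=lambda P:R.from_euler("z",-s.x[2]).apply(P-[s.x[0],s.x[1],0])*1e3
    for u,z in [((424,130),.041),((422,26),.041),((424,158),.028),((424,158),.036)]: print(u,L(w(u,z)))
E
python3 fit.py
```

```text
[ 6.15900e-01 -1.59000e-02 -9.12000e-02 -5.82220e+00 -5.23500e-01
  3.09444e+01  5.89000e-02] -5.226390936226399
{'rl1': [1.0], 'rl2': [-0.1], 'rr1': [1.3], 'rr2': [-0.3], 'pad': [0.1], 'btn': [-0.5], 'head': [0.4], 'axle': [-1.6, 0.1], 'hand': [0.5, 0.4], 'tA': [-0.4, 0.9], 'tB': [-0.4, -0.6], 'tC': [-0.3, -0.3], 'tD': [-0.2, -2.1], 'wC': [1.0, -0.1], 'wB': [-0.3, 0.9], 'taxle': [-0.8, -1.4], 'thand': [-0.4, -0.7]}
(424, 130) [-0.68345063 51.66710626 41.        ]
(422, 26) [ -0.66668229 134.77697435  41.        ]
(424, 158) [-0.78312759 25.87186882 28.        ]
(424, 158) [-1.02246106 26.7349008  36.        ]
```

Emit:
play_rows([
  [0,0,0.026,43,-20,12,85],
  [0,0,0.026,42,-21,12,85],
  [0,0,0.026,42,-22,12,85],
  [0,0,0.026,41,-23,12,85],
  [0,0,0.026,40,-24,12,85],
])

```text
time: 2.65
tcp_pos: [0.5231, 0.2117, 0.2354]
tcp_rot: [-179.7, 0.2, 75.4]
contact_force: [0.5, 0.5, 1.2]
opening: 0.0851
```

Emit:
play_rows([
  [0,0,0.026,40,-25,12,85],
  [0,0,0.026,39,-26,12,85],
  [0,0,0.026,38,-27,12,85],
  [0,0,0,0,0,0,85],
  [0,0,0,0,0,0,85],
])

```text
time: 3.28
tcp_pos: [0.4705, 0.3555, 0.1986]
tcp_rot: [-179.7, 0.2, 71.6]
contact_force: [0.4, -0.7, -0.2]
opening: 0.0849
```

Run:
```python
from h import *
o=get_obs();print(o["time"],o["tcp_pos"],o["tcp_rot"],o["joint_vel"].round(1))
np.save("o2.npy",o,allow_pickle=True)
im=camera("wrist")[:,:,::-1];cv2.imwrite("pics/w2.png",im)
cv2.imwrite("pics/w2b.png",cv2.resize(im,(800,500),interpolation=cv2.INTER_CUBIC))
```

```text
3.275 [0.4705475  0.35552876 0.19861103] [-179.65378777    0.22705433   71.61203603] [ 1.6 -0.  -0.5 -0.2  0.3  0.5]
```

View pics/w2b.png

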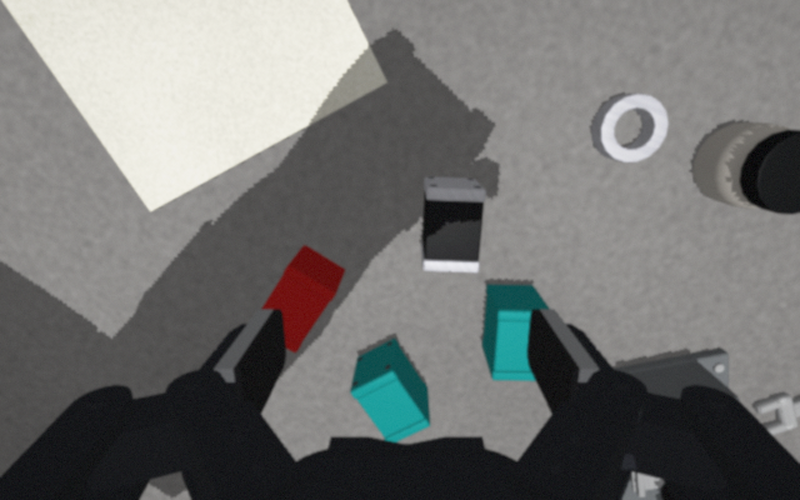

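The housing is at (453,225) in this view, near-edge corners (424,272) and (478,272), and clear of the turquoise boxes at (510,330) and (390,390). I'll zoom in to take its corners accurately.

Run:
```python
from h import *
im=cv2.imread("pics/w2.png")
c=im[130:230,320:400]; c=cv2.convertScaleAbs(c,alpha=1.6,beta=20)
cv2.imwrite("pics/w2c.png",cv2.resize(c,None,fx=6,fy=6,interpolation=cv2.INTER_CUBIC))
```

```text
(no output)
```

View pics/w2c.png

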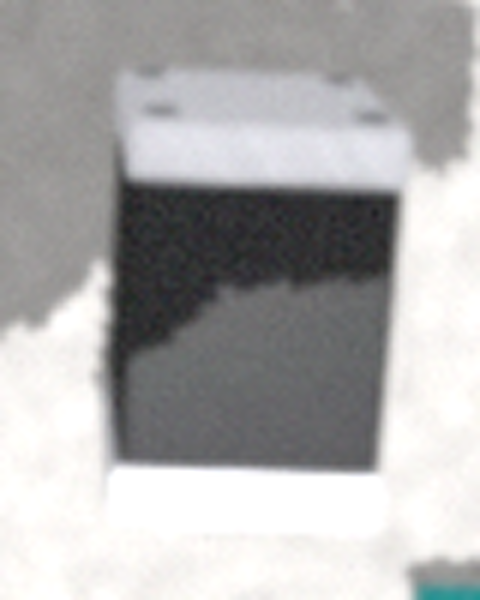

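Zoomed, the top face corners are at (127,122), (411,128), (386,532) and (112,532), with the end plate facing the camera above them. The housing stands upright and alone.

Run:
```python
from h import *
o=np.load("o2.npy",allow_pickle=True).item()
q=np.array([[127,122],[411,128],[386,532],[114,532]])/6+[320,130]
P=at("wrist",q,.05,o)*1e3;print(P.round(1)); print([round(np.linalg.norm(P[i]-P[(i+1)%4]),1) for i in range(4)])
c=P.mean(0); f=(P[0]+P[1]-P[2]-P[3])/2; l=(P[1]+P[2]-P[0]-P[3])/2
y=np.degrees(np.arctan2(f[1],f[0])); y2=np.degrees(np.arctan2(l[1],l[0]))+90
print("c",c,y,y2)
yaw=y
plan([c[0]/1e3,c[1]/1e3,.15],yaw)
```

```text
[[489.2 375.6  50. ]
 [526.1 362.6  50. ]
 [507.  306.   50. ]
 [469.2 318.4  50. ]]
[np.float64(39.1), np.float64(59.7), np.float64(39.8), np.float64(60.6)]
c [497.89246108 340.66078595  50.        ] 71.01459979496354 71.18264686749674
[-0.0032, 0.002, 0.0049, -2.5, 15.4, 24.2, 85.0]
[-0.0032, 0.002, 0.0049, -2.5, 15.4, 24.2, 85.0]
```

Emit:
play_rows([
  [-0.003,0.002,0.005,-2.5,15.4,25,65],
  [-0.003,0.002,0.005,-2.5,15.4,25,65],
  [0,0,0,0,0,25,65],
  [0,0,0,0,0,0,65],
])

```text
time: 3.82
tcp_pos: [0.5007, 0.3373, 0.1242]
tcp_rot: [179.8, -0.1, 70.8]
contact_force: [-0.5, 0.9, -0.1]
opening: 0.0653
```

Run:
```python
from h import *
o=get_obs();print(o["tcp_pos"],o["tcp_rot"])
plan([.4979,.3406,.033],71.1,n=4,grip=65)
```

```text
[0.50073549 0.33733623 0.12424357] [ 1.79841265e+02 -1.46824579e-01  7.08131004e+01]
[0.0007, -0.0006, -0.0013, 0.5, -1.0, 22.8, 65.0]
[0.0007, -0.0006, -0.0013, 0.5, -1.0, 22.8, 65.0]
[0.0007, -0.0006, -0.0013, 0.5, -1.0, 22.8, 65.0]
[0.0007, -0.0006, -0.0013, 0.5, -1.0, 22.8, 65.0]
```

Emit:
play_rows([
  [0.001,-0.001,-0.001,0.5,-1,23,65],
  [0.001,-0.001,-0.001,0.5,-1,23,65],
  [0.001,0,-0.001,0.5,-1,23,65],
  [0.001,-0.001,-0.001,0.5,-1,20,65],
  [0,0,0,0,0,0,65],
])

```text
time: 4.45
tcp_pos: [0.5029, 0.3402, 0.041]
tcp_rot: [179.7, -0.4, 70.9]
contact_force: [-0.3, -0.4, -0.4]
opening: 0.0648
```

Run:
```python
from h import *
o=get_obs();print(o["tcp_pos"],o["tcp_rot"],o["contact_force"])
plan([.4979,.3406,.033],71.1,n=1,grip=65)
```

```text
[0.50289337 0.34018535 0.04099859] [179.67731829  -0.35163391  70.88737492] [-0.2628939  -0.44522116 -0.41628771]
[0.0056, -0.0061, -0.0037, -1.3, -4.9, 8.0, 65.0]
```

Emit:
play_rows([
  [0.006,-0.006,-0.004,-1.3,-4.9,7,65],
  [0,0,0,0,-0.5,0.5,55],
  [0,0,0,0,0,0,20],
  [0,0,0,0,0,0,20],
  [0,0,0,0,0,0,20],
])

```text
time: 5.08
tcp_pos: [0.4991, 0.3414, 0.0369]
tcp_rot: [179.9, -0.2, 71.1]
contact_force: [-0.0, -0.0, -3.8]
opening: 0.0393
```

Run:
```python
from h import *
o=get_obs();print(o["time"],o["tcp_pos"],o["tcp_rot"],o["contact_force"],o["opening"])
```

```text
5.075 [0.49906404 0.34135241 0.0368915 ] [ 1.79854078e+02 -1.73739897e-01  7.11101628e+01] [-0.02260009 -0.0071266  -3.8002714 ] 0.039322231474017574
```

Emit:
play_rows([
  [0,0,0,0,0,-8,20],
  [0,0,0,0,0,-30,20],
  [0,0,0,0,0,-50,20],
  [0,0,0,0,0,-50,20],
  [0,0,0,0,0,-25,20],
])

```text
time: 5.7
tcp_pos: [0.4964, 0.3399, 0.2034]
tcp_rot: [-179.9, 0.1, 71.1]
contact_force: [0.3, 1.1, -4.7]
opening: 0.0392
```

Run:
```python
from h import *
o=get_obs();print(o["time"],o["tcp_pos"],o["tcp_rot"],o["contact_force"],o["opening"])
plan([.6244,.0779,.19],84.77,grip=20)
```

```text
5.7 [0.49638727 0.33989527 0.20342679] [-1.79888828e+02  9.24163883e-02  7.11088838e+01] [ 0.31317156  1.06805572 -4.72772615] 0.039183294340745085
[-0.0004, 0.0002, -0.0397, -34.4, 34.3, 2.2, 20.0]
[-0.0004, 0.0002, -0.0397, -35.7, 32.9, 2.2, 20.0]
[-0.0004, 0.0002, -0.0397, -37.0, 31.5, 2.2, 20.0]
[-0.0004, 0.0002, -0.0397, -38.2, 30.0, 2.2, 20.0]
[-0.0004, 0.0002, -0.0397, -39.4, 28.4, 2.2, 20.0]
[-0.0004, 0.0002, -0.0397, -40.5, 26.9, 2.2, 20.0]
```

Emit:
play_rows([
  [0,0,-0.04,-34,34,2,20],
  [0,0,-0.04,-36,33,2,20],
  [0,0,-0.04,-37,31.5,2,20],
  [0,0,-0.04,-38,30,2,20],
  [0,0,-0.04,-39,28,2,20],
])

```text
time: 6.32
tcp_pos: [0.6064, 0.121, 0.199]
tcp_rot: [179.8, -0.2, 83.3]
contact_force: [0.3, -0.1, -3.9]
opening: 0.039
```

Emit:
play_rows([
  [0,0,-0.04,-36,24,2,20],
  [0,0,0,0,0,0,20],
  [0,0,0,0,0,0,20],
])

```text
time: 6.7
tcp_pos: [0.6271, 0.0778, 0.1974]
tcp_rot: [179.8, -0.1, 85.4]
contact_force: [0.3, 1.0, -3.7]
opening: 0.0393
```

Run:
```python
from h import *
o=get_obs();print(o["time"],o["tcp_pos"],o["tcp_rot"],o["contact_force"],o["opening"])
plan([.6244,.0779,.075],84.77,n=5,grip=20)
```

```text
6.7 [0.62714797 0.07777213 0.19736524] [ 1.79779025e+02 -1.45548418e-01  8.54297221e+01] [ 0.27130486  0.96605729 -3.67469601] 0.03933572499790451
[0.0008, -0.0005, 0.0023, -0.1, -0.6, 24.5, 20.0]
[0.0008, -0.0005, 0.0023, -0.1, -0.6, 24.5, 20.0]
[0.0008, -0.0005, 0.0023, -0.1, -0.6, 24.5, 20.0]
[0.0008, -0.0005, 0.0023, -0.0, -0.6, 24.5, 20.0]
[0.0008, -0.0005, 0.0023, -0.0, -0.6, 24.5, 20.0]
```

Emit:
play_rows([
  [0.001,0,0.002,0,-0.6,24,20],
  [0.001,0,0.002,0,-0.6,24,20],
  [0.001,0,0.002,0,-0.6,24,20],
  [0.001,-0.001,0.002,0,-0.6,24,20],
  [0,0,0.002,0,-0.6,20,20],
])

```text
time: 7.32
tcp_pos: [0.6237, 0.0844, 0.0817]
tcp_rot: [179.8, -0.2, 85.1]
contact_force: [-0.1, -0.4, -4.6]
opening: 0.0392
```

Emit:
play_rows([
  [0,0,0,0,0,0,20],
  [0,0,0,0,0,0,20],
])

```text
time: 7.58
tcp_pos: [0.6222, 0.0863, 0.0815]
tcp_rot: [179.9, -0.2, 85.3]
contact_force: [0.6, -0.7, -3.5]
opening: 0.0392
```

Run:
```python
from h import *
o=get_obs();print(o["time"],o["tcp_pos"],o["tcp_rot"],o["contact_force"],o["opening"])
np.save("o3.npy",o,allow_pickle=True)
im=camera("wrist")[:,:,::-1];cv2.imwrite("pics/w3.png",im)
cv2.imwrite("pics/w3b.png",cv2.resize(cv2.convertScaleAbs(im[60:330,180:480],alpha=1.3),None,fx=2.2,fy=2.2,interpolation=cv2.INTER_CUBIC))
plan([.6244,.0779,.055],84.77,n=1,grip=20)
```

```text
7.575 [0.62223541 0.08626351 0.08152902] [ 1.79914836e+02 -1.63523199e-01  8.52737882e+01] [ 0.57162093 -0.69693225 -3.47107888] 0.03916000278351361
[0.0014, -0.0029, 0.0087, -8.2, 2.9, 26.5, 20.0]
```

View pics/w3b.png

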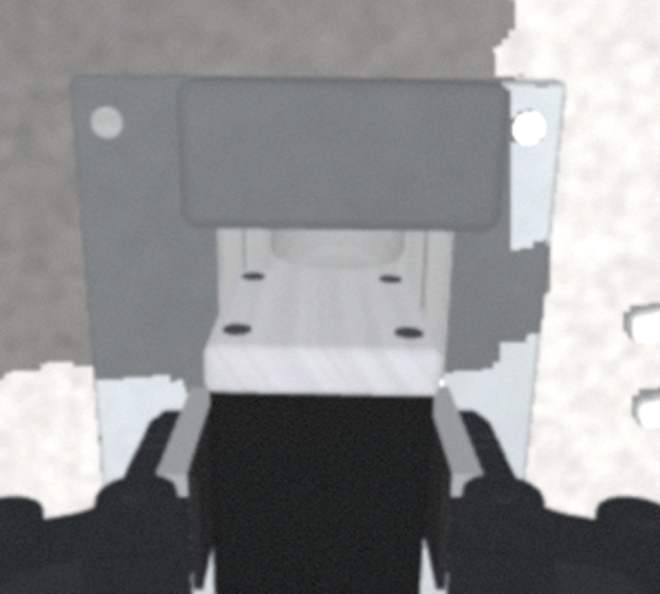

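The hover view shows the housing squarely held over the bed. Its top front edge runs (205,350)–(442,350), the rails' outer edges are at 218 and 454 (row 240), and the head is at 182–508. I compare the lateral positions.

Run:
```python
from h import *
p=np.load("press.npy");o=np.load("o3.npy",allow_pickle=True).item()
L=lambda P:R.from_euler("z",-p[2]).apply(P-[p[0],p[1],0])*1e3
q=np.array([[218,240],[454,240],[245,245],[425,245],[181,215],[508,215],[205,350],[442,350],[338,266]])/2.2+[180,60]
for u,v in zip(q,L(at("wrist",q,[.02,.02,.02,.02,.06,.06,.0945,.0945,.041],o))): print(u.round(),v.round(1))
print("tcp",L(o["tcp_pos"][None]), p)
```

```text
[279. 169.] [-30.5 132.5  20. ]
[386. 169.] [ 31. 133.  20.]
[291. 171.] [-23.5 131.2  20. ]
[373. 171.] [ 23.5 131.6  20. ]
[262. 158.] [-32.3 146.8  60. ]
[411. 158.] [ 34.  147.5  60. ]
[273. 219.] [-22.9 131.2  94.5]
[381. 219.] [ 16.  131.6  94.5]
[334. 181.] [  0.3 131.4  41. ]
tcp [[ -3.03086214 102.33359894  81.52902374]] [ 0.61593198 -0.01592073 -0.09121773]
```

Emit:
play_rows([
  [0.001,-0.003,0.009,-8.2,2.9,3,20],
  [0,0,0,0,0,0,20],
  [0,0,0,0,0,0,20],
])

```text
time: 8.0
tcp_pos: [0.6258, 0.0772, 0.0802]
tcp_rot: [179.8, 0.0, 84.7]
contact_force: [0.2, -0.3, -3.0]
opening: 0.0392
```

Run:
```python
from h import *
o=get_obs();print(o["tcp_pos"],o["tcp_rot"],o["contact_force"],o["joint_vel"].round(1))
plan([.6244,.0779,.060],84.77,n=2,grip=20)
```

```text
[0.6257604  0.07717201 0.08023387] [1.79812210e+02 5.67873911e-03 8.47090325e+01] [ 0.22059446 -0.27536066 -2.98798414] [-0.3 -0.   0.2  0.1 -0.1 -0.1]
[0.0016, 0.0001, -0.0005, 0.3, -0.7, 10.1, 20.0]
[0.0016, 0.0001, -0.0005, 0.3, -0.7, 10.1, 20.0]
```

Emit:
play_rows([
  [0.002,0,0,0.3,-0.7,10,20],
  [0.002,0,0,0.3,-0.7,9,20],
  [0,0,0,0,0,0,20],
  [0,0,0,0,0,0,20],
])

```text
time: 8.5
tcp_pos: [0.624, 0.0779, 0.0594]
tcp_rot: [-179.9, 0.0, 84.7]
contact_force: [0.2, -0.1, -3.5]
opening: 0.0393
```

Run:
```python
from h import *
o=get_obs();print(o["tcp_pos"],o["tcp_rot"],o["contact_force"],o["joint_vel"].round(1))
plan([.6244,.0779,.0515],84.77,n=2,grip=20)
```

```text
[0.62395024 0.07792784 0.05935394] [-1.79886255e+02  6.81820191e-03  8.47041227e+01] [ 0.19362612 -0.14395302 -3.5435251 ] [-0.   0.4 -0.3 -0.1 -0.1  0.1]
[-0.001, 0.0001, -0.0006, 0.0, 0.2, 3.9, 20.0]
[-0.001, 0.0001, -0.0006, 0.0, 0.2, 3.9, 20.0]
```

Emit:
play_rows([
  [-0.001,0,0,0,0.2,3,20],
  [0,0,0,0,0.2,2,20],
  [0,0,0,0,0,1,20],
  [0,0,0,0,0,1,20],
  [0,0,0,0,0,0,20],
])

```text
time: 9.12
tcp_pos: [0.6247, 0.078, 0.0523]
tcp_rot: [-180.0, 0.0, 84.7]
contact_force: [0.7, 0.6, -2.8]
opening: 0.0392
```

Emit:
play_rows([
  [0,0,0,0,0,1,20],
  [0,0,0,0,0,0,20],
])

```text
time: 9.38
tcp_pos: [0.6248, 0.0779, 0.0514]
tcp_rot: [180.0, 0.0, 84.7]
contact_force: [0.2, 0.2, -3.2]
opening: 0.039
```

Emit:
play_rows([
  [0,0,0,0,0,1,20],
  [0,0,0,0,0,0,20],
])

```text
time: 9.62
tcp_pos: [0.625, 0.0779, 0.0509]
tcp_rot: [180.0, 0.0, 84.7]
contact_force: [0.0, 0.5, -3.1]
opening: 0.0393
```

Emit:
play_rows([
  [0,0,0,0,0,0.8,20],
  [0,0,0,0,0,0,20],
])

```text
time: 9.88
tcp_pos: [0.6251, 0.0778, 0.0509]
tcp_rot: [179.9, 0.0, 84.7]
contact_force: [0.4, 0.5, -3.9]
opening: 0.0391
```

Emit:
play_rows([
  [0,0,0,0,0,0.8,20],
  [0,0,0,0,0,0,20],
])

```text
time: 10.12
tcp_pos: [0.6251, 0.0778, 0.0508]
tcp_rot: [179.9, 0.0, 84.7]
contact_force: [0.0, 0.3, -1.8]
opening: 0.0392
```

Emit:
play_rows([
  [0,0,0,0,0,0.8,20],
  [0,0,0,0,0,0,20],
])

```text
time: 10.38
tcp_pos: [0.6251, 0.0778, 0.0508]
tcp_rot: [179.9, 0.0, 84.7]
contact_force: [-0.5, 0.6, -1.7]
opening: 0.0395
```

Emit:
play_rows([
  [0,0,0,0,0,0.5,42],
  [0,0,0,0,0,0,46],
  [0,0,0,0,0,0,56],
  [0,0,0,0,0,0,60],
  [0,0,0,0,0,-10,60],
])

```text
time: 11.0
tcp_pos: [0.6254, 0.0778, 0.0598]
tcp_rot: [179.9, 0.0, 84.7]
contact_force: [-0.6, 0.6, -0.3]
opening: 0.0602
```

Emit:
play_rows([
  [0,0,0,0,0,-35,60],
  [0,0,0,0,0,-55,60],
  [0,0,0,0,0,-55,60],
  [0,0,0,0,0,-30,60],
  [0,0,0,0,0,0,60],
])

```text
time: 11.62
tcp_pos: [0.6252, 0.0778, 0.2443]
tcp_rot: [179.7, -0.0, 84.7]
contact_force: [0.6, -0.1, -0.3]
opening: 0.0601
```

Run:
```python
from h import *
p=np.load("press.npy")
W=lambda P:R.from_euler("z",p[2]).apply(np.array(P)/1e3)+[p[0],p[1],0]
o=get_obs();print(o["time"],o["tcp_pos"],o["tcp_rot"])
for a in (0,.059,.255): print(a,W([40-160*np.cos(a-.135),-30+160*np.sin(a-.135),105]))
```

```text
11.625 [0.62523458 0.07784411 0.24434308] [ 1.79705549e+02 -5.78688782e-03  8.46994016e+01]
0 [ 0.49318627 -0.05644258  0.105     ]
0.059 [ 0.49305147 -0.04700491  0.105     ]
0.255 [ 0.49658872 -0.01589554  0.105     ]
```

Run:
```python
from h import *
plan([.493,-.047,.21],174.8,n=10,grip=60)
```

```text
[0.0004, 0.0004, -0.1573, -13.7, -12.0, 3.4, 60.0]
[0.0004, 0.0004, -0.1573, -11.6, -14.0, 3.4, 60.0]
[0.0004, 0.0004, -0.1573, -9.3, -15.7, 3.4, 60.0]
[0.0004, 0.0004, -0.1573, -6.7, -16.9, 3.4, 60.0]
[0.0004, 0.0004, -0.1573, -4.0, -17.8, 3.4, 60.0]
[0.0004, 0.0004, -0.1573, -1.1, -18.2, 3.4, 60.0]
[0.0004, 0.0004, -0.1573, 1.7, -18.1, 3.4, 60.0]
[0.0004, 0.0004, -0.1573, 4.5, -17.6, 3.4, 60.0]
[0.0004, 0.0004, -0.1573, 7.2, -16.7, 3.4, 60.0]
[0.0004, 0.0004, -0.1573, 9.8, -15.3, 3.4, 60.0]
```

Emit:
play_rows([
  [0,0,-0.157,-14,-12,3.4,60],
  [0,0,-0.157,-12,-14,3.4,60],
  [0,0,-0.157,-9,-16,3.4,60],
  [0,0,-0.157,-7,-17,3.4,60],
  [0,0,-0.157,-4,-18,3.4,60],
])

```text
time: 12.25
tcp_pos: [0.5559, 0.013, 0.2241]
tcp_rot: [179.9, 0.1, 131.1]
contact_force: [1.1, -1.0, 0.1]
opening: 0.06
```

Emit:
play_rows([
  [0,0,-0.157,-1,-18,3.4,60],
  [0,0,-0.157,2,-18,3.4,60],
  [0,0,-0.157,4.5,-18,3.4,60],
  [0,0,-0.157,7,-17,3.4,60],
  [0,0,-0.157,10,-15,3.4,60],
])

```text
time: 12.88
tcp_pos: [0.4864, -0.053, 0.2032]
tcp_rot: [180.0, -0.2, 177.7]
contact_force: [-0.7, -1.3, -0.3]
opening: 0.06
```

Emit:
play_rows([
  [0,0,0,0,0,0,60],
  [0,0,0,0,0,0,60],
])

```text
time: 13.12
tcp_pos: [0.4854, -0.053, 0.2025]
tcp_rot: [179.9, -0.3, 177.4]
contact_force: [1.1, 0.8, 0.5]
opening: 0.0602
```

Run:
```python
from h import *
o=get_obs();print(o["time"],o["tcp_pos"],o["tcp_rot"])
np.save("o4.npy",o,allow_pickle=True)
im=camera("wrist")[:,:,::-1];cv2.imwrite("pics/w4.png",im)
cv2.imwrite("pics/w4b.png",cv2.resize(im,(800,500),interpolation=cv2.INTER_CUBIC))
plan([.493,-.047,.15],174.8,n=3,grip=60)
```

```text
13.125 [ 0.4853813  -0.05304196  0.20248098] [179.92153857  -0.29587258 177.37225607]
[0.0004, -0.0018, 0.0152, -2.5, 2.1, 17.5, 60.0]
[0.0004, -0.0018, 0.0152, -2.5, 2.1, 17.5, 60.0]
[0.0004, -0.0018, 0.0152, -2.4, 2.2, 17.5, 60.0]
```

View pics/w4b.png

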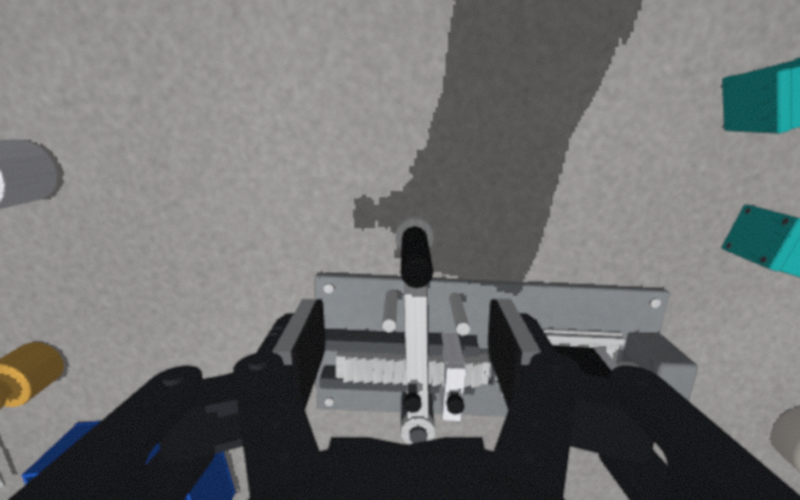

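The handle top is at (417,276), well between the open jaws, and the black housing lies in the bed by the anvil at (585,360). Now I descend onto the handle.

Run:
```python
from h import *
o=np.load("o4.npy",allow_pickle=True).item()
print(at("wrist",np.array([[417,275]])/1.25,.123,o))
plan([.493,-.047,.103],174.8,n=5,grip=60)
```

```text
[[ 0.49277999 -0.0469583   0.123     ]]
[0.0002, -0.0011, 0.0091, -1.6, 1.2, 19.9, 60.0]
[0.0002, -0.0011, 0.0091, -1.5, 1.3, 19.9, 60.0]
[0.0002, -0.0011, 0.0091, -1.5, 1.3, 19.9, 60.0]
[0.0002, -0.0011, 0.0091, -1.5, 1.3, 19.9, 60.0]
[0.0002, -0.0011, 0.0091, -1.4, 1.3, 19.9, 60.0]
```

Emit:
play_rows([
  [0,-0.002,0.023,-4,3,10,60],
  [0,-0.002,0.023,-4,3,15,60],
  [0,0,0,0,0,20,60],
  [0,0,0,0,0,20,60],
  [0,0,0,0,0,15,60],
])

```text
time: 13.8
tcp_pos: [0.4969, -0.0448, 0.1185]
tcp_rot: [179.9, 0.1, 174.2]
contact_force: [-0.3, -1.1, -0.7]
opening: 0.06
```

Run:
```python
from h import *
o=get_obs();print(o["time"],o["tcp_pos"],o["tcp_rot"])
plan([.493,-.047,.103],174.8,n=1,grip=60)
```

```text
13.8 [ 0.49693132 -0.04475761  0.11849989] [1.79913569e+02 9.78278892e-02 1.74198459e+02]
[0.0015, 0.0017, -0.0105, 3.7, -2.7, 15.5, 60.0]
```

Emit:
play_rows([
  [0.0015,0.0017,-0.0105,3.7,-2.7,15,60],
  [0,0,0,0,0,0,40],
  [0,0,0,0,0,0,24],
  [0,0,0,0,0,0,8],
  [0,0,0,0,0,0,8],
])

```text
time: 14.42
tcp_pos: [0.4931, -0.0453, 0.1013]
tcp_rot: [180.0, -0.1, 174.6]
contact_force: [-0.3, -0.8, -6.0]
opening: 0.016
```

```bash
cat > lev.py <<'E'
from h import *
p=np.load("press.npy")
def st():
    o=get_obs(); Lr=R.from_euler("z",-p[2])
    h=Lr.apply(o["tcp_pos"]-[p[0],p[1],0])*1e3-[40,-30,0]
    f=Lr.apply(o["contact_force"])
    print("t",round(o["time"],2),"h",h.round(1),"r",np.hypot(*h[:2]).round(1),"a",round(np.arctan2(h[1],-h[0])+.135,3),"f",f.round(1),"rot",o["tcp_rot"].round(2),"op",round(o["opening"]*1e3,1))
st()
E
python3 lev.py
```

```text
t 14.43 h [-159.7  -10.4  101.3] r 160.0 a 0.07 f [-0.2 -0.8 -6. ] rot [ 1.7997e+02 -1.4000e-01  1.7457e+02] op 16.0
```

Emit:
play_rows([
  [0,0,0,0,-4,0,8],
  [0,0,0,0,-3,0,8],
  [0,0,0,0,0,0,8],
])

```text
time: 14.8
tcp_pos: [0.493, -0.0513, 0.1012]
tcp_rot: [179.8, -0.1, 174.7]
contact_force: [0.5, 3.1, -3.7]
opening: 0.0164
```

```bash
python3 lev.py
```

```text
t 14.8 h [-159.3  -16.4  101.2] r 160.1 a 0.032 f [ 0.2  3.1 -3.7] rot [ 1.7978e+02 -8.0000e-02  1.7472e+02] op 16.4
```

Emit:
play_rows([
  [0,0,0,0,-2,0,8],
  [0,0,0,0,0,0,8],
])

```text
time: 15.05
tcp_pos: [0.4925, -0.0532, 0.1012]
tcp_rot: [179.8, -0.1, 174.7]
contact_force: [-2.0, -0.7, -3.7]
opening: 0.0164
```

```bash
python3 lev.py
```

```text
t 15.05 h [-159.5  -18.4  101.2] r 160.6 a 0.02 f [-1.9 -0.9 -3.7] rot [ 1.7977e+02 -1.1000e-01  1.7472e+02] op 16.4
```

Emit:
play_rows([
  [0,0,0,0,-1.5,0,8],
  [0,0,0,0,0,0,8],
])

```text
time: 15.3
tcp_pos: [0.4925, -0.0551, 0.1012]
tcp_rot: [179.8, -0.1, 174.7]
contact_force: [0.6, 1.0, -4.2]
opening: 0.0164
```

```bash
python3 lev.py
```

```text
t 15.3 h [-159.3  -20.2  101.2] r 160.6 a 0.009 f [ 0.5  1.1 -4.2] rot [ 1.7979e+02 -9.0000e-02  1.7468e+02] op 16.4
```

Emit:
play_rows([
  [0,0,0,0,-1.5,0,8],
  [0,0,0,0,0,0,8],
])

```text
time: 15.55
tcp_pos: [0.4926, -0.0566, 0.1012]
tcp_rot: [179.8, -0.1, 174.7]
contact_force: [1.1, 0.7, -4.4]
opening: 0.0166
```

```bash
python3 lev.py
```

```text
t 15.55 h [-159.2  -21.7  101.2] r 160.6 a -0.001 f [ 1.   0.8 -4.4] rot [ 1.7977e+02 -7.0000e-02  1.7470e+02] op 16.6
```

Emit:
play_rows([
  [0,0,0,0,-1.5,0,8],
  [0,0,0,0,0,0,8],
])

```text
time: 15.8
tcp_pos: [0.4926, -0.058, 0.1012]
tcp_rot: [179.8, -0.0, 174.7]
contact_force: [1.1, 1.3, -4.3]
opening: 0.0165
```

```bash
python3 lev.py
```

```text
t 15.8 h [-159.   -23.1  101.2] r 160.6 a -0.009 f [ 1.   1.4 -4.3] rot [ 1.7976e+02 -5.0000e-02  1.7474e+02] op 16.5
```

Emit:
play_rows([
  [0,0,0,0,-1.5,0,8],
  [0,0,0,0,0,0,8],
])

```text
time: 16.05
tcp_pos: [0.4926, -0.0582, 0.1012]
tcp_rot: [179.6, -0.0, 174.8]
contact_force: [0.9, 2.5, -4.1]
opening: 0.0165
```

```bash
python3 lev.py
```

```text
t 16.05 h [-158.9  -23.3  101.2] r 160.6 a -0.011 f [ 0.7  2.5 -4.1] rot [ 1.7959e+02 -4.0000e-02  1.7481e+02] op 16.5
```

Emit:
play_rows([
  [0,0,0,0,9,0,8],
  [0,0,0,0,9,0,8],
  [0,0,0,0,9,0,8],
  [0,0,0,0,6,0,8],
  [0,0,0,0,0,0,8],
])

```text
time: 16.68
tcp_pos: [0.4928, -0.0272, 0.1012]
tcp_rot: [-179.9, -0.3, 174.4]
contact_force: [0.9, 0.8, -4.8]
opening: 0.0166
```

```bash
python3 lev.py
```

```text
t 16.68 h [-161.6    7.6  101.2] r 161.8 a 0.182 f [ 0.8  0.9 -4.8] rot [-179.9    -0.33  174.42] op 16.6
```

Emit:
play_rows([
  [0,0,0,0,5,0,8],
  [0,0,0,0,4,0,8],
  [0,0,0,0,0,0,8],
])

```text
time: 17.05
tcp_pos: [0.4939, -0.0186, 0.1011]
tcp_rot: [-179.8, -0.3, 174.3]
contact_force: [0.4, 0.1, -3.7]
opening: 0.0165
```

```bash
python3 lev.py
```

```text
t 17.05 h [-161.3   16.3  101.1] r 162.1 a 0.235 f [ 0.4  0.1 -3.7] rot [-179.82   -0.32  174.31] op 16.5
```

Emit:
play_rows([
  [0,0,0,0,1.5,0,8],
  [0,0,0,0,0,0,8],
])

```text
time: 17.3
tcp_pos: [0.4943, -0.017, 0.1011]
tcp_rot: [-179.8, -0.3, 174.3]
contact_force: [-0.9, -0.7, -4.5]
opening: 0.0167
```

```bash
python3 lev.py
```

```text
t 17.3 h [-161.1   17.8  101.1] r 162.1 a 0.245 f [-0.9 -0.7 -4.5] rot [-179.82   -0.3   174.3 ] op 16.7
```

Emit:
play_rows([
  [0,0,0,0,1.5,0,8],
  [0,0,0,0,0,0,8],
])

```text
time: 17.55
tcp_pos: [0.4945, -0.0158, 0.1012]
tcp_rot: [-179.8, -0.3, 174.3]
contact_force: [0.4, -1.8, -4.6]
opening: 0.0167
```

```bash
python3 lev.py
```

```text
t 17.55 h [-160.9   19.   101.2] r 162.1 a 0.253 f [ 0.5 -1.8 -4.6] rot [-179.79   -0.29  174.26] op 16.7
```

Emit:
play_rows([
  [0,0,0,0,-9,0,8],
  [0,0,0,0,-9,0,8],
  [0,0,0,0,-9,0,8],
  [0,0,0,0,-9,0,8],
  [0,0,0,0,0,0,8],
])

```text
time: 18.18
tcp_pos: [0.489, -0.0504, 0.1011]
tcp_rot: [179.8, -0.5, 174.6]
contact_force: [-0.4, 2.2, -4.4]
opening: 0.0167
```

Emit:
play_rows([
  [0,0,0,0,-4,0,8],
  [0,0,0,0,-1.5,0,8],
  [0,0,0,0,0,0,8],
])

```text
time: 18.55
tcp_pos: [0.4887, -0.0559, 0.1011]
tcp_rot: [179.8, -0.4, 174.6]
contact_force: [-0.6, 2.3, -3.7]
opening: 0.0167
```

```bash
python3 lev.py
```

```text
t 18.55 h [-163.1  -21.4  101.1] r 164.5 a 0.005 f [-0.8  2.2 -3.7] rot [179.79  -0.45 174.6 ] op 16.7
```

Emit:
play_rows([
  [0,0,0,-1,9,0,8],
  [0,0,0,-1,9,0,8],
  [0,0,0,-1,9,0,8],
  [0,0,0,-1,6,0,8],
  [0,0,0,0,0,0,8],
])

```text
time: 19.18
tcp_pos: [0.4902, -0.0256, 0.1011]
tcp_rot: [-179.6, -1.0, 174.2]
contact_force: [0.2, 1.4, -3.9]
opening: 0.0167
```

```bash
python3 lev.py
```

```text
t 19.18 h [-164.3    8.9  101.1] r 164.6 a 0.189 f [ 0.1  1.4 -3.9] rot [-179.62   -1.03  174.19] op 16.7
```

Emit:
play_rows([
  [0,0,0,0,5,0,8],
  [0,0,0,-0.5,4,0,8],
  [0,0,0,0,0,0,8],
])

```text
time: 19.55
tcp_pos: [0.4916, -0.018, 0.1011]
tcp_rot: [-179.4, -1.0, 173.9]
contact_force: [-2.3, -3.2, -2.1]
opening: 0.0166
```

```bash
python3 lev.py
```

```text
t 19.55 h [-163.6   16.6  101.1] r 164.5 a 0.236 f [-2.  -3.4 -2.1] rot [-179.39   -1.02  173.93] op 16.6
```

Emit:
play_rows([
  [0,0,0,0,2,0,8],
  [0,0,0,0,0.5,0,8],
  [0,0,0,0,0,0,8],
])

```text
time: 19.92
tcp_pos: [0.4916, -0.0157, 0.101]
tcp_rot: [-179.3, -1.0, 173.9]
contact_force: [-1.8, -2.9, -1.9]
opening: 0.0166
```

```bash
python3 lev.py
python3 - <<'E'
from h import *
im=camera("wrist")[:,:,::-1];cv2.imwrite("pics/w5.png",im);s=camera("scene")[:,:,::-1]; t=camera("top")[:,:,::-1]
cv2.imwrite("pics/s5.png",s)
a=cv2.resize(s[150:250,260:400],(700,500),interpolation=cv2.INTER_CUBIC)
cv2.imwrite("pics/s5b.png",a); cv2.imwrite("pics/t5.png",t)
r=cv2.Rodrigues; o=get_obs(); T=R.from_euler("xyz",o["tcp_rot"],degrees=True); g=R.from_euler("xyz",[180,0,174.8],degrees=True)
print((T.inv()*g).as_rotvec())
E
```

```text
t 19.93 h [-163.8   18.9  101. ] r 164.9 a 0.25 f [-1.5 -3.  -1.9] rot [-179.35   -1.05  173.86] op 16.6
[-0.01114486 -0.01839215 -0.01629203]
```

View pics/w5.png

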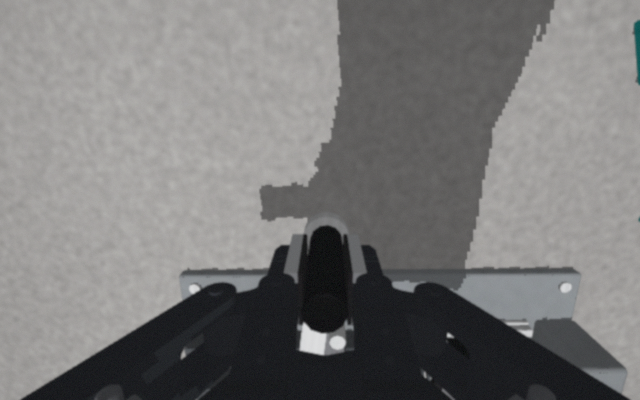

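The wrist view shows the handle held between the pads at (325,290), with the ram pad hidden by the gripper. I carry on with the strokes.

Emit:
play_rows([
  [-0.003,-0.004,-0.003,-0.5,-9,0,8],
  [-0.003,-0.004,-0.003,-0.5,-9,0,8],
  [-0.003,-0.004,-0.003,-0.5,-9,0,8],
  [-0.002,-0.004,-0.003,0,-9,0,8],
  [0,0,0,0,0,0,8],
])

```text
time: 20.7
tcp_pos: [0.487, -0.0505, 0.1008]
tcp_rot: [179.7, -0.3, 174.9]
contact_force: [-3.7, -1.6, -1.2]
opening: 0.0168
```

Emit:
play_rows([
  [0,0,0,0,-4,0,8],
  [0,0,0,0,-1.5,0,8],
  [0,0,0,0,0,0,8],
])

```text
time: 21.08
tcp_pos: [0.487, -0.0556, 0.1008]
tcp_rot: [179.6, -0.3, 174.9]
contact_force: [-2.3, 3.0, -0.8]
opening: 0.0165
```

```bash
python3 lev.py
```

```text
t 21.07 h [-164.7  -21.3  100.8] r 166.1 a 0.007 f [-2.5  2.8 -0.8] rot [179.63  -0.3  174.94] op 16.5
```

Emit:
play_rows([
  [0,0,0,0,0,0,26],
  [0,0,0,0,0,0,26],
  [0,0,0,-6,0,0,26],
  [0,0,0,0,0,0,8],
  [0,0,0,0,0,0,8],
])

```text
time: 21.7
tcp_pos: [0.4963, -0.0574, 0.1022]
tcp_rot: [179.7, 0.0, 174.9]
contact_force: [-1.3, 0.9, 0.9]
opening: 0.0165
```

```bash
python3 lev.py
```

```text
t 21.7 h [-155.4  -22.2  102.2] r 156.9 a -0.007 f [-1.4  0.8  0.9] rot [1.7975e+02 2.0000e-02 1.7485e+02] op 16.5
```

Emit:
play_rows([
  [0,0,0,0,9,0,8],
  [0,0,0,0,9,0,8],
  [0,0,0,0,9,0,8],
  [0,0,0,0,6,0,8],
  [0,0,0,0,0,0,8],
])

```text
time: 22.32
tcp_pos: [0.4968, -0.0263, 0.1021]
tcp_rot: [-179.8, -0.2, 174.5]
contact_force: [-1.0, -4.1, 0.3]
opening: 0.0166
```

```bash
python3 lev.py
```

```text
t 22.32 h [-157.7    8.9  102.1] r 158.0 a 0.191 f [-0.7 -4.2  0.3] rot [-179.77   -0.22  174.51] op 16.6
```

Emit:
play_rows([
  [0,0,0,0,5,0,8],
  [0,0,0,0,4,0,8],
  [0,0,0,0,1.5,0,8],
  [0,0,0,0,0,0,8],
])

```text
time: 22.82
tcp_pos: [0.4979, -0.0179, 0.102]
tcp_rot: [-179.5, -0.2, 174.3]
contact_force: [-1.0, -4.3, 2.1]
opening: 0.0165
```

```bash
python3 lev.py
```

```text
t 22.82 h [-157.4   17.3  102. ] r 158.3 a 0.244 f [-0.6 -4.3  2.1] rot [-179.53   -0.21  174.33] op 16.5
```

Emit:
play_rows([
  [0,0,0,0,2,0,8],
  [0,0,0,0,0,0,8],
])

```text
time: 23.08
tcp_pos: [0.498, -0.0171, 0.102]
tcp_rot: [-179.4, -0.2, 174.2]
contact_force: [-1.1, -4.2, 0.6]
opening: 0.0169
```

```bash
cat >> lev.py <<'E'
import sys
if len(sys.argv)>1:
    F=[]
    for i in range(8): camera("top"); F.append(R.from_euler("z",-p[2]).apply(get_obs()["contact_force"]))
    print("mean f",np.mean(F,0).round(2),np.std(F,0).round(2))
E
python3 lev.py f
```

```text
t 23.07 h [-157.3   18.1  102. ] r 158.3 a 0.25 f [-0.8 -4.3  0.6] rot [-179.43   -0.21  174.22] op 16.9
mean f [-0.5  -5.42  1.12] [0.52 0.67 0.42]
```

Emit:
play_rows([
  [0,0,0,0,-9,0,8],
  [0,0,0,0,-9,0,8],
  [0,0,0,0,-9,0,8],
  [0,0,0,0,-9,0,8],
  [0,0,0,0,0,0,8],
])

```text
time: 24.1
tcp_pos: [0.4929, -0.0521, 0.102]
tcp_rot: [-179.9, -0.3, 174.5]
contact_force: [-0.2, 0.4, 1.8]
opening: 0.0169
```

Emit:
play_rows([
  [0,0,0,0,-4,0,8],
  [0,0,0,0,-1.5,0,8],
  [0,0,0,0,0,0,8],
])

```text
time: 24.48
tcp_pos: [0.4925, -0.0578, 0.102]
tcp_rot: [-179.9, -0.3, 174.5]
contact_force: [0.2, 2.0, 0.8]
opening: 0.0166
```

```bash
python3 lev.py
```

```text
t 24.48 h [-159.1  -22.9  102. ] r 160.7 a -0.008 f [0.  2.  0.8] rot [-179.87   -0.33  174.47] op 16.6
```

Emit:
play_rows([
  [0,0,0,0,9,0,8],
  [0,0,0,0,9,0,8],
  [0,0,0,0,9,0,8],
  [0,0,0,0,6,0,8],
  [0,0,0,0,0,0,8],
])

```text
time: 25.1
tcp_pos: [0.4936, -0.0295, 0.1019]
tcp_rot: [-179.0, -0.5, 174.0]
contact_force: [-0.8, -3.6, -0.4]
opening: 0.0166
```

```bash
python3 lev.py
```

```text
t 25.1 h [-160.6    5.3  101.9] r 160.7 a 0.168 f [-0.4 -3.7 -0.4] rot [-178.96   -0.53  173.98] op 16.6
```

Emit:
play_rows([
  [0,0,0,0,5,0,8],
  [0,0,0,0,4,0,8],
  [0,0,0,0,2,0,8],
  [0,0,0,0,0,0,8],
])

```text
time: 25.6
tcp_pos: [0.4946, -0.0237, 0.102]
tcp_rot: [-178.2, -0.5, 173.5]
contact_force: [-2.7, -7.5, 1.1]
opening: 0.0164
```

```bash
python3 lev.py f
```

```text
t 25.6 h [-160.2   11.2  102. ] r 160.6 a 0.205 f [-2.  -7.7  1.1] rot [-178.21   -0.51  173.49] op 16.4
mean f [-1.62 -9.13  0.65] [0.25 0.44 0.43]
```

Emit:
play_rows([
  [-0.01,-0.004,-0.005,0,6,0,8],
  [-0.01,-0.004,-0.005,0,5,0,8],
  [0,0,0,0,0,0,8],
])

```text
time: 26.38
tcp_pos: [0.4954, -0.0167, 0.1018]
tcp_rot: [-178.8, -0.1, 173.8]
contact_force: [-1.7, -5.4, 0.5]
opening: 0.0165
```

```bash
python3 lev.py f
```

```text
t 26.38 h [-160.    18.2  101.8] r 161.0 a 0.249 f [-1.2 -5.5  0.5] rot [-1.7880e+02 -6.0000e-02  1.7378e+02] op 16.5
mean f [-1.39 -7.68  1.26] [0.46 0.52 0.38]
```

Emit:
play_rows([
  [-0.005,0,-0.004,0,-9,0,8],
  [-0.005,0,-0.004,0,-9,0,8],
  [-0.005,0,-0.004,0,-9,0,8],
  [-0.004,0,-0.004,0,-8,0,8],
  [0,0,0,0,0,0,8],
])

```text
time: 27.4
tcp_pos: [0.4911, -0.0517, 0.1018]
tcp_rot: [179.9, -0.1, 174.9]
contact_force: [-1.3, 1.4, -0.4]
opening: 0.0166
```

```bash
python3 lev.py
```

```text
t 27.4 h [-161.   -17.   101.8] r 161.9 a 0.03 f [-1.4  1.3 -0.4] rot [ 1.7987e+02 -1.3000e-01  1.7490e+02] op 16.6
```

Emit:
play_rows([
  [0,0,0,0,-4,0,8],
  [0,0,0,0,-2,0,8],
  [0,0,0,0,0,0,8],
])

```text
time: 27.78
tcp_pos: [0.4907, -0.0579, 0.1017]
tcp_rot: [179.9, -0.1, 174.9]
contact_force: [0.2, 2.3, -1.0]
opening: 0.0167
```

```bash
python3 lev.py
```

```text
t 27.77 h [-160.9  -23.2  101.7] r 162.5 a -0.008 f [ 0.   2.3 -1. ] rot [ 1.7987e+02 -1.2000e-01  1.7489e+02] op 16.7
```

Emit:
play_rows([
  [0,0,0,0,0,0,30],
  [0,0,0,0,0,0,50],
  [0,0,0,0,0,-20,50],
  [0,0,0,0,0,-40,50],
  [0,0,0,0,0,-50,50],
])

```text
time: 28.4
tcp_pos: [0.4889, -0.0581, 0.2116]
tcp_rot: [179.9, -0.5, 174.8]
contact_force: [1.5, 0.8, -0.5]
opening: 0.0498
```

Emit:
play_rows([
  [0,0,0,-40,10,-5,50],
  [0,0,0,-45,20,0,50],
  [0,0,0,-45,20,0,50],
  [0,0,0,-35,15,0,50],
  [0,0,0,0,0,0,50],
])

```text
time: 29.02
tcp_pos: [0.6667, -0.0079, 0.2215]
tcp_rot: [-179.9, 0.1, 174.7]
contact_force: [-0.7, 0.5, 0.3]
opening: 0.05
```

Emit:
play_rows([
  [0,0,0,0,0,0,50],
])

```text
time: 29.15
tcp_pos: [0.6662, -0.008, 0.2212]
tcp_rot: [-179.9, 0.1, 174.7]
contact_force: [0.2, 0.2, 0.3]
opening: 0.0502
```

Run:
```python
from h import *
o=get_obs();print(o["time"],o["tcp_pos"],o["tcp_rot"],o["joint_vel"].round(1))
np.save("o6.npy",o,allow_pickle=True)
im=camera("wrist")[:,:,::-1];cv2.imwrite("pics/w6.png",im)
p=np.load("press.npy");W=lambda P:R.from_euler("z",p[2]).apply(np.array(P)/1e3)+[p[0],p[1],0]
print(proj("wrist",W([[0,30,30],[0,74,41],[0,135,41],[40,-30,58]]),o))
```

```text
29.15 [ 0.66621719 -0.00798141  0.22124066] [-1.79894626e+02  5.92365528e-02  1.74744388e+02] [0.4 0.8 0.9 0.  0.  0.1]
[[343.50325624 117.93070962]
 [393.17899305 118.95176712]
 [461.18966164 118.99163489]
 [276.49195599 166.63282433]]
```

Run:
```python
from h import *
im=cv2.imread("pics/w6.png")
c=im[40:220,230:510]
cv2.imwrite("pics/w6b.png",cv2.resize(cv2.convertScaleAbs(c,alpha=1.2,beta=10),None,fx=2.85,fy=2.85,interpolation=cv2.INTER_CUBIC))
```

```text
(no output)
```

View pics/w6b.png

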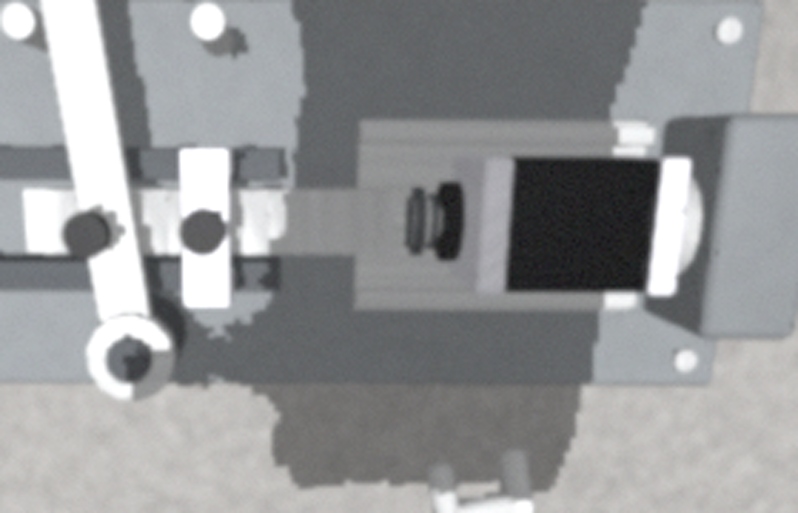

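The view shows the housing upright against the anvil button (685,225), and the pad (450,220) on its near end plate. The spring is visibly shortened (collar at 413), and the lever is at rest. I convert this to compression.

```bash
python3 - <<'E'
from h import *
p=np.load("press.npy")
L=lambda P:R.from_euler("z",-p[2]).apply(P-[p[0],p[1],0])*1e3
o1=np.load("o1.npy",allow_pickle=True).item();o6=np.load("o6.npy",allow_pickle=True).item()
def a(c,z): return L(at("wrist",np.array([c])/1.9/1.25+[240/1.25,0],z,o1))[0].round(1)
def b(c,z): return L(at("wrist",np.array([c])/2.85+[230,40],z,o6))[0].round(1)
print("before: pad front",a((350,250),.041),"pad back",a((350,263),.041),"collar",a((350,298),.036),"bar end back",a((355,543),.035))
print("now: pad front",b((463,220),.041),"pad back",b((439,220),.041),"collar front",b((424,220),.036),"collar back",b((405,220),.036),"bar back",b((22,222),.035))
print("housing near top",b((482,225),.064),"far top",b((690,225),.064))
E
python3 - <<'E'
import cv2,numpy as np
g=cv2.cvtColor(cv2.imread("pics/w1.png"),cv2.COLOR_BGR2GRAY); x=int((240+350/1.9)/1.25)
print("w1 col",x,[(r,int(g[r,x-2:x+3].mean())) for r in range(100,136)])
g=cv2.cvtColor(cv2.imread("pics/w6.png"),cv2.COLOR_BGR2GRAY); y=40+220//2.85
y=int(y);print("w6 row",y,[(c,int(g[y-2:y+3,c].mean())) for c in range(362,405)])
E
```

```text
before: pad front [ 1.3 51.2 41. ] pad back [ 1.2 45.3 41. ] collar [ 1.  28.6 36. ] bar end back [  1.2 -98.9  35. ]
now: pad front [-1.5 73.3 41. ] pad back [-1.5 65.7 41. ] collar front [-1.2 61.8 36. ] collar back [-1.1 55.7 36. ] bar back [ -0.4 -67.   35. ]
housing near top [-1.9 74.3 64. ] far top [ -1.9 134.9  64. ]
w1 col 339 [(100, 107), (101, 107), (102, 107), (103, 103), (104, 88), (105, 54), (106, 27), (107, 20), (108, 18), (109, 20), (110, 36), (111, 63), (112, 75), (113, 64), (114, 74), (115, 85), (116, 72), (117, 65), (118, 79), (119, 80), (120, 64), (121, 71), (122, 91), (123, 95), (124, 82), (125, 57), (126, 50), (127, 70), (128, 92), (129, 102), (130, 104), (131, 105), (132, 103), (133, 101), (134, 105), (135, 105)]
w6 row 117 [(362, 106), (363, 107), (364, 109), (365, 110), (366, 111), (367, 111), (368, 112), (369, 114), (370, 113), (371, 107), (372, 83), (373, 59), (374, 58), (375, 66), (376, 59), (377, 51), (378, 55), (379, 77), (380, 94), (381, 85), (382, 66), (383, 66), (384, 73), (385, 54), (386, 30), (387, 22), (388, 19), (389, 22), (390, 21), (391, 27), (392, 54), (393, 88), (394, 103), (395, 107), (396, 107), (397, 108), (398, 115), (399, 125), (400, 131), (401, 134), (402, 135), (403, 134), (404, 135)]
```

Run:
```python
from h import *
from scipy.signal import find_peaks
p=np.load("press.npy")
L=lambda P:R.from_euler("z",-p[2]).apply(P-[p[0],p[1],0])*1e3
W=lambda P:R.from_euler("z",p[2]).apply(np.array(P)/1e3)+[p[0],p[1],0]
O={k:np.load(f"o{k}.npy",allow_pickle=True).item() for k in (1,6)}
for k in (1,6):
    g=cv2.cvtColor(cv2.imread(f"pics/w{k}.png"),cv2.COLOR_BGR2GRAY).astype(np.float32)
    for name,x,z,y0,y1 in [("bar/spring x0",0,36,-110,80),("bed edge x-27",-27,20,20,80),("bed edge x27",27,20,20,80),("rail/head x-27",-27,20,90,135),("bridge x17",15,60,-20,20)]:
        ys=np.arange(y0,y1,.25); uv=[proj("wrist",W(np.c_[np.full(ys.shape,x+d),ys,np.full(ys.shape,z)]),O[k]).astype(np.float32) for d in (-1.5,0,1.5)]
        v=np.mean([cv2.remap(g,u[:,:1],u[:,1:],cv2.INTER_CUBIC).ravel() for u in uv],0)
        v=cv2.GaussianBlur(v.reshape(-1,1),(1,9),1.5).ravel(); d=np.gradient(v)/.25
        pk,_=find_peaks(abs(d),height=4,distance=4)
        print(k,name,[(float(ys[i]),round(float(d[i]))) for i in pk])
```

```text
1 bar/spring x0 [(-107.75, -5), (-97.5, 19), (-54.75, -31), (-43.25, -5), (-39.25, 22), (-34.0, 32), (-30.25, -35), (-24.0, 22), (-20.75, -32), (-18.5, -21), (-6.75, 28), (-3.5, -4), (27.0, -22), (30.0, 22), (33.25, -17), (35.5, 12), (37.5, -11), (39.5, 13), (41.25, -12), (43.0, 8), (45.25, -25), (51.5, 30)]
1 bed edge x-27 [(43.0, 12)]
1 bed edge x27 [(42.75, 11)]
1 rail/head x-27 [(116.75, 30), (121.0, 5)]
1 bridge x17 [(-19.25, -5), (-13.5, 61), (-3.25, -35), (1.5, -11), (6.5, -18)]
6 bar/spring x0 [(-66.25, 38), (-57.5, -7), (-53.75, -42), (-42.25, -6), (-39.5, 27), (-36.75, 24), (-34.25, 25), (-31.5, -50), (-28.5, 23), (-26.25, 16), (-20.5, 6), (-16.5, -44), (-2.75, 32), (-0.75, -14), (3.25, 32), (6.5, -6), (12.0, 6), (17.0, -30), (55.75, -28), (57.75, 6), (59.25, -10), (61.75, 24), (64.0, -19), (65.75, 6), (67.5, -25), (74.0, 36), (79.25, 7)]
6 bed edge x-27 [(21.25, -26), (41.5, 14)]
6 bed edge x27 [(41.25, 13)]
6 rail/head x-27 [(126.25, 39)]
6 bridge x17 [(-19.5, 9), (-14.25, 75), (0.0, -69), (4.5, 17), (10.0, -14), (15.25, 12)]
```

Run:
```python
from h import *
p=np.load("press.npy");o=np.load("o6.npy",allow_pickle=True).item()
W=lambda P:R.from_euler("z",p[2]).apply(np.array(P)/1e3)+[p[0],p[1],0]
g=cv2.cvtColor(cv2.imread("pics/w6.png"),cv2.COLOR_BGR2GRAY).astype(np.float32)
c=[]
for x in (-45,-40,-35,-30,-25):
    ys=np.arange(-70,-20,.25);u=proj("wrist",W(np.c_[np.full(ys.shape,x),ys,np.full(ys.shape,54)]),o).astype(np.float32)
    v=cv2.remap(g,u[:,:1],u[:,1:],cv2.INTER_CUBIC).ravel(); d=np.gradient(cv2.GaussianBlur(v.reshape(-1,1),(1,9),1.5).ravel())
    i,j=d[50:].argmax()+50,d[50:].argmin()+50; m=(ys[i]+ys[j])/2; c.append((x,m)); print(x,ys[i],ys[j],m,"a from pivot",round(float(np.arctan2(m+30,40-x)+.135),3))
s=np.polyfit(*zip(*c),1)[0]; print("a from slope",np.arctan(-s)+.135)
o=get_obs();print(o["time"],o["contact_force"],o["tcp_pos"])
cv2.imwrite("pics/s7.png",camera("scene")[:,:,::-1])
```

```text
-45 -50.5 -34.75 -42.625 a from pivot -0.012
-40 -49.5 -34.0 -41.75 a from pivot -0.011
-35 -49.0 -33.25 -41.125 a from pivot -0.012
-30 -48.25 -32.5 -40.375 a from pivot -0.012
-25 -47.75 -32.0 -39.875 a from pivot -0.016
a from slope -0.0016431624910870912
29.2 [ 0.59227429 -0.89247302  0.34719541] [ 0.66611465 -0.00805598  0.22132932]
```

View pics/s7.png

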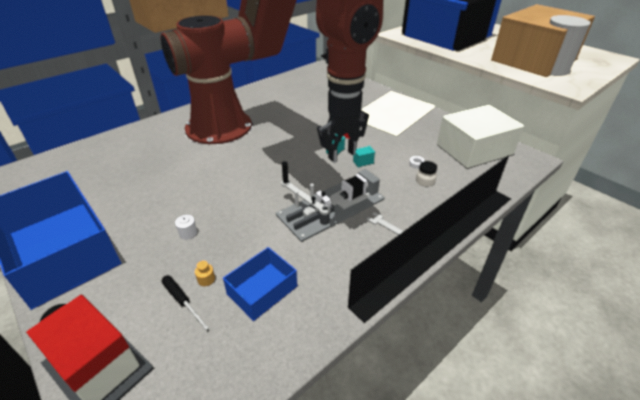

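The housing is gripped in the press at (350,188), the lever is at rest (about 0 rad), the bystanders have not moved and the gripper touches nothing. I'm handing it in.

```bash
python3 -c "
from cell import *
print(sign_off())"
```

```text
the job is handed in; nothing more can be done
None
```

I set the black housing upright between the rails and let it go. I then pumped the lever four full strokes, returned it to rest and released it, and handed the job in at about 29 s.

**Ram and grip:** in the wrist pictures before and after, the bar moved about 32 mm (four teeth) and the pad about 23 mm. That leaves the spring compressed roughly 7 to 9 mm, or about 24 to 30 N. The handle force at the end of the last stroke was 7.7 N, which fits roughly 30 N at most. This is somewhat under the 35 N aimed for, but a fifth tooth would have given about 48 to 54 N, so I stopped at four.

**Checks that disagreed:** the visible spring gap alone, before correcting for viewing height, gave only about 5 to 7 mm of compression (18 to 24 N). The bar and pad displacements gave 8 to 9 mm. I trusted the displacements because they matched a whole number of teeth.

**Final state:**
- The lever measures about 0 rad, at its rest stop.
- The force readings I took on the stops stayed within about 3 N.
- The housing sits flush against the anvil button.
- The last scene picture shows the bystanders unmoved and the gripper clear.

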